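# Battery pack changeover at the charging station

## Robot

A 6-joint arm with a two-finger parallel gripper is mounted at the origin on the work surface. World frame = base frame: x ahead of the robot, y to its left, z up, the work surface at z = 0. Lengths are in m, angles in rad, forces in N, time in s.
With the tool pointing down it reaches from about 0.375 to 0.75 m from the base axis. Payload 9 kg.
Tool frame: the origin (TCP) lies on the centre line of the jaws, within the pads' length; the fingertips stand 17 mm ahead of it and the grasp point (between the pads) lies 2 mm behind it; y points along the fingers, z is the direction in which the jaws open and shut, and the axes are right-handed (so a half turn about y gives the same grasp; the last joint's range is limited). The gripper opens to 85 mm and grips with 20 to 120 N. Pads are 22 mm wide; open, the fingers measure 114 mm over their backs; the gripper's body (76 mm by 85 mm) begins 54 mm behind the grasp point. The pads swing forward as they close: fully open they stand 13 mm farther back than shut.
Start: joints at [-1.519, 0.104, 0.097, 1.564, 0, 1.353], TCP at [0.16, -0.578, 0.248] pointing down, gripper open.
Joint ranges: [-2.99, 2.99], [-0.84, 1.86], [-1.1, 1.16], [-1.84, 2.11], [-1.51, 1.56], [-3.14, 3.14]. Speed limits (rad/s): [2.22, 2.22, 2.57, 3.14, 3.14, 3.14].

## Interface

Orientations are given as [roll, pitch, yaw] about the fixed x, y, z axes, in that order (R = Rz(yaw) Ry(pitch) Rx(roll)).
In Python, from plant import manip, eoat, kinematics, status, viewer, ticket gives the robot as it stands. The module is installed in compiled form; this text tells all that it offers. Calls block until the motion is done:
- manip.movep(position, orientation): joint-space move of the TCP to a pose.
- manip.servo_line(position, rot=None, speed=0.15): straight line of the TCP; rot=None keeps the orientation; speed is the mean speed in m/s.
- manip.move_j(angles): joint-space move.
- eoat.set_gripper(opening): finger opening in m; the grip force is fixed at half the most; returns when the fingers have stopped.
- manip.hold(seconds).
- kinematics.inverse_kinematics(position, orientation): joint angles nearest the present ones, or None.
- status.state(): the state.
- viewer.capture(name): name is "side" or "top"; returns a dict with "pixels" (480x640x3 uint8, blue, green, red), "z_map" (480x640 float32, m along the optical axis (not along the pixel's ray), 0 where there is no reading), "intrinsics" (3x3 intrinsics, pixels), "R" (3x3) and "t" (3): a world point X has camera coordinates R X + t. Camera axes: x right, y down, z forward; pixel columns grow to the right and rows downward; lengths in m; the calibration is good to about 2 mm. A picture is of the moment at which its call begins.
A pose or a line that the arm cannot do raises manip.MotionError and nothing moves.
- ticket.sign_off(): hands the job in, once; it reports no verdict.
The state is a dict: "clock": time; "joints": joint angles; "qvel": joint speeds; "effort": joint torques, N m; "position": TCP position; "eef_rot": TCP orientation; "contact_force": force on the tool from outside, world axes, zero at the start; "moment": the same for the moment, N m; "grip_width": finger opening in m.
Only numpy, scipy, OpenCV 4.12 (cv2) and the standard library are available. Lean on these libraries where they do the work, as an engineer would, in place of code of your own. Each camera call takes 0.05 s, during which the arm holds its last target.

## Task

Change over the charging station: slide its selector grip fully home to the load end (the two raised bars), then slide the clear guard fully open, lay the charged pack that is in the bay flat on the middle of the brown ceramic tile, and lay every waiting pack flat in a bay cell of its own, lengthwise like the one that was there. With all that done slide the guard fully shut, and only then slide the selector fully home to the charge end (the round dome). Leave the yellow calculator where it is.

Things in the scene. Friction and masses are not known exactly. Their poses are not given: they have to be found in the camera images.
- charger: fixed grey charging station, 310 (own x, away from the robot) x 280 mm; origin: centre of underside. Front deck x -155 to -80, 45 high. Bay, open on top: inside x -75 to 35, y -134 to 134, floor at z 12, walls up to 64, with ribs 4 thick, 8 high along x at y -60, 0, 60 making four cells. Rear deck x 35 to 155, 64 high. Guard rails, 7 wide, along the sides up to z 74.
- guard (a joint): slide of the clear guard panel (116 x 264 x 4 mm, its top 70 above the station's origin) along the station's own +x: 0 = fully shut over the bay, 0.115 m = fully open (over the rear deck). Slide friction about 2 N, stays where it is left.
- guard_grip (a point): centre of the top of the guard's upright handle: a dark steel fin 80 long (station's y), 14 thick (station's x), 30 high, standing on the panel near its front edge; top 100 above the station's origin.
- selector (a joint): slide of the selector grip along the station's own +y on the front deck: 0 = load end stop (right end seen from the robot, marked by two raised bars), 0.110 m = charge end stop (left end, marked by a raised round dome). Friction about 2 N, stays where it is left.
- selector_grip (a point): centre of the top of the selector grip: a black fin 30 (station's x) x 14 (station's y) mm, 26 high, on a thin foot 3 high; top 75 above the station's origin.
- tile: the brown ceramic tile coaster, 120 x 120 x 8 mm, fixed on the counter. Origin: centre of the underside.
- cell0 (a point): centre of the floor of bay cell 0 (cells 0 to 3 go from right to left seen from the robot); a free cell is at least 56 wide (station's y) and 110 long (station's x).
- cell1 (a point): centre of the floor of bay cell 1 (cells 0 to 3 go from right to left seen from the robot); a free cell is at least 56 wide (station's y) and 110 long (station's x).
- cell2 (a point): centre of the floor of bay cell 2 (cells 0 to 3 go from right to left seen from the robot); a free cell is at least 56 wide (station's y) and 110 long (station's x).
- cell3 (a point): centre of the floor of bay cell 3 (cells 0 to 3 go from right to left seen from the robot); a free cell is at least 56 wide (station's y) and 110 long (station's x).
- pack0: waiting pack, on the counter (two to four of the four are present): black battery pack, body 84 (own x) x 40 (own y) x 22 high, with a grey upright grip ridge along the middle of its top, 64 long (own x), 14 thick, 20 high, top 42 mm above the underside. Origin: centre of the underside, z up when it lies flat. 140 g. 
- pack1: waiting pack, on the counter (two to four of the four are present): black battery pack, body 84 (own x) x 40 (own y) x 22 high, with a grey upright grip ridge along the middle of its top, 64 long (own x), 14 thick, 20 high, top 42 mm above the underside. Origin: centre of the underside, z up when it lies flat. 140 g. 
- pack2: waiting pack, on the counter (two to four of the four are present): black battery pack, body 84 (own x) x 40 (own y) x 22 high, with a grey upright grip ridge along the middle of its top, 64 long (own x), 14 thick, 20 high, top 42 mm above the underside. Origin: centre of the underside, z up when it lies flat. 140 g. 
- pack3: waiting pack, on the counter (two to four of the four are present): black battery pack, body 84 (own x) x 40 (own y) x 22 high, with a grey upright grip ridge along the middle of its top, 64 long (own x), 14 thick, 20 high, top 42 mm above the underside. Origin: centre of the underside, z up when it lies flat. 140 g. 
- charged0: charged pack, in cell 0 of the bay at the start (just one of the four charged packs is present): black battery pack, body 84 (own x) x 40 (own y) x 22 high, with a grey upright grip ridge along the middle of its top, 64 long (own x), 14 thick, 20 high, top 42 mm above the underside. Origin: centre of the underside, z up when it lies flat. 140 g. 
- charged1: charged pack, in cell 1 of the bay at the start (just one of the four charged packs is present): black battery pack, body 84 (own x) x 40 (own y) x 22 high, with a grey upright grip ridge along the middle of its top, 64 long (own x), 14 thick, 20 high, top 42 mm above the underside. Origin: centre of the underside, z up when it lies flat. 140 g. 
- charged2: charged pack, in cell 2 of the bay at the start (just one of the four charged packs is present): black battery pack, body 84 (own x) x 40 (own y) x 22 high, with a grey upright grip ridge along the middle of its top, 64 long (own x), 14 thick, 20 high, top 42 mm above the underside. Origin: centre of the underside, z up when it lies flat. 140 g. 
- charged3: charged pack, in cell 3 of the bay at the start (just one of the four charged packs is present): black battery pack, body 84 (own x) x 40 (own y) x 22 high, with a grey upright grip ridge along the middle of its top, 64 long (own x), 14 thick, 20 high, top 42 mm above the underside. Origin: centre of the underside, z up when it lies flat. 140 g. 
- calculator: yellow calculator 135 x 78 x 26 mm lying on the counter; bystander. Origin: centre of the underside.
Mind the look-alikes: they are no part of the job. What is shaped like the pack1 but pink or purple is not meant.

How it is judged:
On the way, in this order (a step that is already met when the one before it is completed fails the run):
1. selector fully home at the load end, guard not yet opened (value of joint selector below 0.004 m and value of joint guard below 0.03 m), for 0.2 s.
2. guard fully open, selector still at the load end (value of joint guard above 0.108 m and value of joint selector below 0.004 m), for 0.2 s.
3. the charged pack lies on the tile and every waiting pack lies in the bay, guard not yet shut (horizontal distance between each of charged0, charged1, charged2, charged3 and tile below 0.03 m and z of charged0 in the frame of tile between 0.004 and 0.013 m and angle between each of charged0, charged1, charged2, charged3, pack0, pack1, pack2, pack3's own z axis and vertical below 0.1 rad and linear speed of each of charged0, charged1, charged2, charged3, pack0, pack1, pack2, pack3 below 0.03 m/s and z of charged1 in the frame of tile between 0.004 and 0.013 m and z of charged2 in the frame of tile between 0.004 and 0.013 m and z of charged3 in the frame of tile between 0.004 and 0.013 m and x of pack0 in the frame of charger between -0.04 and 0 m and y of pack0 in the frame of charger between -0.118 and 0.118 m and z of pack0 in the frame of charger between 0.008 and 0.017 m and x of pack1 in the frame of charger between -0.04 and 0 m and y of pack1 in the frame of charger between -0.118 and 0.118 m and z of pack1 in the frame of charger between 0.008 and 0.017 m and x of pack2 in the frame of charger between -0.04 and 0 m and y of pack2 in the frame of charger between -0.118 and 0.118 m and z of pack2 in the frame of charger between 0.008 and 0.017 m and x of pack3 in the frame of charger between -0.04 and 0 m and y of pack3 in the frame of charger between -0.118 and 0.118 m and z of pack3 in the frame of charger between 0.008 and 0.017 m and value of joint guard above 0.08 m), for 0.2 s.
4. guard fully shut, selector not yet at the charge end (value of joint guard below 0.004 m and value of joint selector below 0.09 m), for 0.2 s.
5. selector fully home at the charge end (value of joint selector above 0.106 m and value of joint guard below 0.004 m), for 0.2 s.
At the end, for the whole second after the job is handed in: Selector within 4 mm of its charge end stop, guard within 4 mm of shut, every waiting pack at rest, flat (within 0.1 rad) on the floor of a bay cell, and the charged pack at rest, flat on the tile with its centre within 30 mm of the tile's centre (all of step 5 and horizontal distance between each of charged0, charged1, charged2, charged3 and tile below 0.03 m and z of charged0 in the frame of tile between 0.004 and 0.013 m and angle between each of charged0, charged1, charged2, charged3, pack0, pack1, pack2, pack3's own z axis and vertical below 0.1 rad and linear speed of each of charged0, charged1, charged2, charged3, pack0, pack1, pack2, pack3 below 0.03 m/s and z of charged1 in the frame of tile between 0.004 and 0.013 m and z of charged2 in the frame of tile between 0.004 and 0.013 m and z of charged3 in the frame of tile between 0.004 and 0.013 m and x of pack0 in the frame of charger between -0.04 and 0 m and y of pack0 in the frame of charger between -0.118 and 0.118 m and z of pack0 in the frame of charger between 0.008 and 0.017 m and x of pack1 in the frame of charger between -0.04 and 0 m and y of pack1 in the frame of charger between -0.118 and 0.118 m and z of pack1 in the frame of charger between 0.008 and 0.017 m and x of pack2 in the frame of charger between -0.04 and 0 m and y of pack2 in the frame of charger between -0.118 and 0.118 m and z of pack2 in the frame of charger between 0.008 and 0.017 m and x of pack3 in the frame of charger between -0.04 and 0 m and y of pack3 in the frame of charger between -0.118 and 0.118 m and z of pack3 in the frame of charger between 0.008 and 0.017 m); the robot touches nothing.
It fails at once if the calculator is shifted by more than 40 mm (distance of calculator from where it was at the start of the episode above 0.04 m).
Of pack0, pack1, pack2, pack3 only 2 to 4 are there at a start; the rules pass over those that are not, and their reading is None.
Of charged0, charged1, charged2, charged3 only 1 to 1 are there at a start; the rules pass over those that are not, and their reading is None.
At some moment in a run one of pack0, pack1, pack2, pack3 may be knocked a few centimetres aside while the robot is not near it.
It also fails if it takes over 210 s, if anything falls off the work surface, if the arm or the gripper's body presses on something with over 40 N, if the wrist force passes 120 N, or if a joint passes its speed limit or range.

## Working session

There is one attempt and no reset: what is moved stays moved. The work goes in short steps, each a Python script; the robot and the scene stay as the last script left them, time stands still between calls to the robot, and variables do not carry over. Pictures are saved under pics/ and viewed, and the job is handed in when it is done.

```bash
mkdir -p pics; ls
cat > h.py <<'E'
import numpy as np, cv2
from plant import manip, eoat, kinematics, status, viewer, ticket
def cap(n,save=None):
    c=viewer.capture(n)
    if save: cv2.imwrite(f'pics/{save}.png',c['pixels'])
    return c
def pts(c):
    K=np.array(c['intrinsics']);R=np.array(c['R']);t=np.array(c['t']);z=c['z_map']
    v,u=np.mgrid[0:480,0:640]
    P=np.stack([(u-K[0,2])/K[0,0]*z,(v-K[1,2])/K[1,1]*z,z],-1)
    W=(P-t)@R
    W[z==0]=np.nan
    return W
def ray(c,u,v,h):
    K=np.array(c['intrinsics']);R=np.array(c['R']);t=np.array(c['t'])
    d=R.T@np.array([(u-K[0,2])/K[0,0],(v-K[1,2])/K[1,1],1]);o=-R.T@t
    return o+d*(h-o[2])/d[2]
E
python3 - <<'E'
from h import *
for n in('top','side'):
    c=cap(n,n+'0'); print(n,c['intrinsics'],c['R'],c['t'], -np.array(c['R']).T@c['t'])
s=status.state();print(s)
E
```

```text
pics
top [[550.34644094   0.         310.99991418]
 [  0.         550.34644094 239.35174326]
 [  0.           0.           1.        ]] [[-0.00867555 -0.99994894 -0.00518264]
 [-0.99208718  0.00925629 -0.1252092 ]
 [ 0.12525078  0.00405537 -0.99211683]] [0.08604521 0.47195732 1.54706776] [0.27519785 0.07539831 1.5944113 ]
side [[449.64979294   0.         319.97659384]
 [  0.         449.64979294 238.217764  ]
 [  0.           0.           1.        ]] [[-9.55430229e-01 -2.95216909e-01 -2.30559311e-04]
 [-2.25378830e-01  7.29912563e-01 -6.45315453e-01]
 [ 1.90676322e-01 -6.16501928e-01 -7.63916169e-01]] [0.48188731 0.12416044 1.1804818 ] [0.26330291 0.77940432 0.98202289]
{'clock': 0.1, 'joints': array([-1.51868683e+00,  1.04658145e-01,  9.65525938e-02,  1.56390165e+00,
        2.36840708e-05,  1.35309403e+00]), 'qvel': array([ 0.00145547, -0.0028058 ,  0.00026132,  0.00084081, -0.00115897,
       -0.00076038]), 'effort': array([ 5.80016873e-03, -5.58207428e+01,  5.04722500e+01,  1.29272696e-02,
       -2.67524456e-04,  3.20567359e-06]), 'position': array([ 0.15992983, -0.57800578,  0.24759226]), 'eef_rot': array([-1.57197350e+00,  2.84657094e-04, -2.87178104e+00]), 'contact_force': array([-0.07209758,  0.0578259 , -0.90649941]), 'moment': array([ 0.0128986 , -0.09838682,  0.05380717]), 'grip_width': 0.08536665238005864}
```

View pics/top0.png

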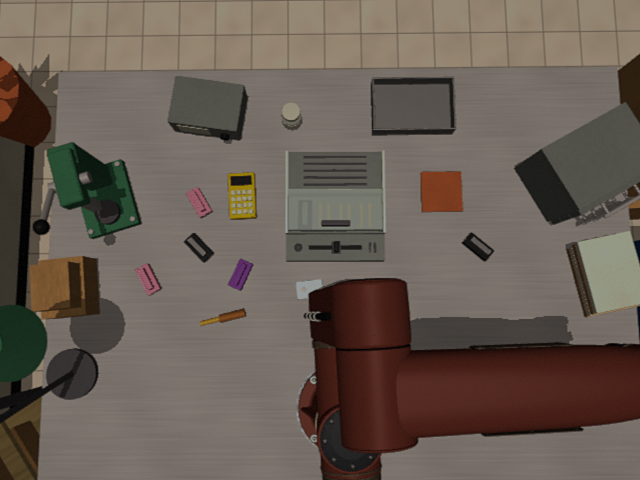

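View pics/side0.png

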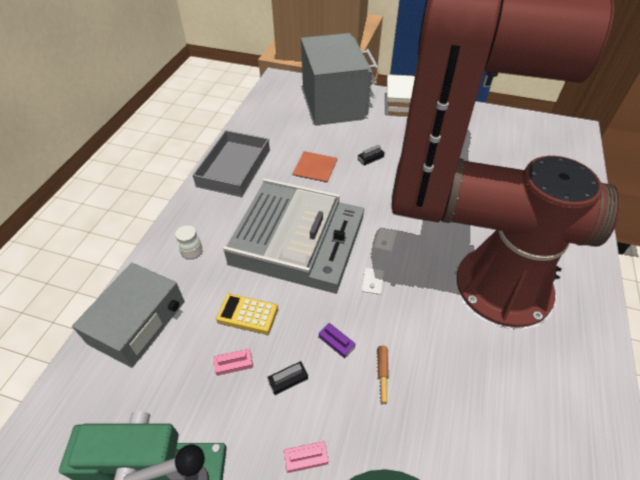

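The top view shows the station at about (335,207), the selector at (336,247), guard fin (336,223) and tile (441,191). Pack candidates are:
- black/grey at (199,247) and (478,246): waiting packs
- pink at (199,202) and (147,279), purple at (240,275): decoys
- the shape in the left cell at (305,213), under the guard: likely the charged pack

The arm hides part of the counter. Next are close crops.

Run:
```python
from h import *
c=cap('top'); p=c['pixels']
a=cv2.resize(p[145:270,280:390],None,fx=4,fy=4,interpolation=cv2.INTER_CUBIC)
b=cv2.resize(p[225:270,180:220],None,fx=5,fy=5,interpolation=cv2.INTER_CUBIC)
d=cv2.resize(p[225:270,458:498],None,fx=5,fy=5,interpolation=cv2.INTER_CUBIC)
o=np.zeros((500,660,3),np.uint8);o[:,:440]=a;o[:225,450:650]=b;o[240:465,450:650]=d
cv2.imwrite('pics/crop0.png',o)
W=pts(c)
for u,v in [(336,247),(336,223),(441,191),(199,247),(478,246),(305,213),(242,195),(336,235),(336,170),(300,250),(298,247),(373,247)]:
    print((u,v),np.round(W[v,u],3))
```

```text
(336, 247) [0.445 0.012 0.073]
(336, 223) [0.507 0.013 0.107]
(441, 191) [ 0.614 -0.3    0.01 ]
(199, 247) [0.453 0.401 0.039]
(478, 246) [ 0.447 -0.391  0.045]
(305, 213) [0.543 0.098 0.067]
(242, 195) [0.604 0.281 0.028]
(336, 235) [0.482 0.011 0.046]
(336, 170) [0.667 0.009 0.065]
(300, 250) [0.441 0.113 0.039]
(298, 247) [0.448 0.119 0.053]
(373, 247) [ 0.448 -0.094  0.044]
```

View pics/crop0.png

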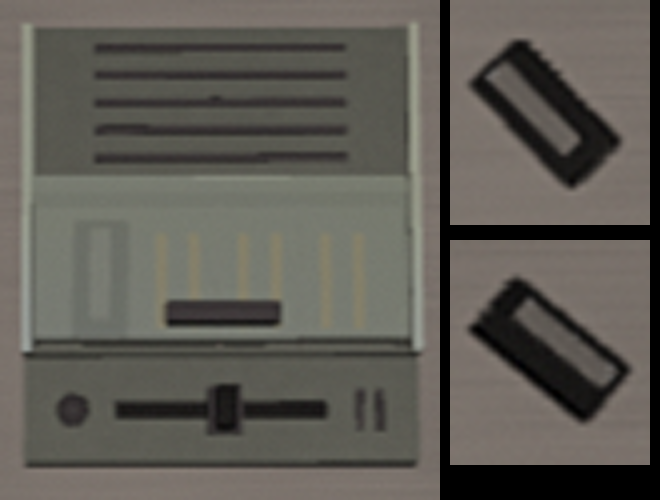

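```bash
cat >> h.py <<'E'
def rect(P):
    (cx,cy),(w,h),a=cv2.minAreaRect(P[:,:2].astype(np.float32)*1000)
    a=np.radians(a)
    if w<h: w,h,a=h,w,a+np.pi/2
    a=(a+np.pi/2)%np.pi-np.pi/2
    return np.array([cx,cy])/1000,(w,h),a
def packs(c,W,box=None):
    """dark blobs with grey ridge: returns list of (xy by ridge, yaw, px centre, size mm)"""
    p=c['pixels'];hsv=cv2.cvtColor(p,cv2.COLOR_BGR2HSV)
    m=((hsv[...,2]<60)&(hsv[...,1]<110)).astype(np.uint8)
    m[~((W[...,0]>0)&(W[...,2]>0.005)&(W[...,2]<0.1))]=0
    n,l,st,ce=cv2.connectedComponentsWithStats(m)
    out=[]
    for i in range(1,n):
        if not 100<st[i,4]<700: continue
        # fill
        cn,_=cv2.findContours((l==i).astype(np.uint8),cv2.RETR_EXTERNAL,cv2.CHAIN_APPROX_NONE)
        f=np.zeros_like(m);cv2.drawContours(f,cn,-1,1,-1)
        r=(f>0)&(hsv[...,2]>70)
        vs,us=np.nonzero(r)
        if len(us)<30: out.append((None,None,ce[i].round(),st[i,4]));continue
        P=np.array([ray(c,u,v,0.042) for u,v in zip(us,vs)])
        out.append((*rect(P),ce[i].round(),st[i,4],P.mean(0)[:2]))
    return out
E
python3 - <<'E'
from h import *
c=cap('top');W=pts(c)
for o in packs(c,W): print(o)
roi=np.zeros((480,640),bool);roi[140:275,275:400]=1
S=roi&(W[...,2]>0.03)&(W[...,2]<0.12)
print('station',rect(W[S]))
F=roi&(W[...,2]>0.09)
print('fin',rect(W[F]),W[F].mean(0))
G=np.zeros_like(roi);G[238:256,315:360]=1;G&=W[...,2]>0.062
print('sel',rect(W[G]),W[G].mean(0))
hsv=cv2.cvtColor(c['pixels'],cv2.COLOR_BGR2HSV)
T=np.zeros_like(roi);T[150:230,410:475]=1;T&=hsv[...,1]>140
vs,us=np.nonzero(T);print('tile',rect(np.array([ray(c,u,v,.008) for u,v in zip(us,vs)])))
cs=cap('side');Ws=pts(cs)
S=(Ws[...,2]>0.03)&(Ws[...,2]<0.12)&(abs(Ws[...,0]-.55)<.22)&(abs(Ws[...,1]-.012)<.2)
print('st side',rect(Ws[S]))
F=(Ws[...,2]>0.09)&S&(abs(Ws[...,0]-.5)<.04);print('fin side',Ws[F].mean(0))
E
```

```text
(None, None, array([422.,  87.]), np.int32(618))
(None, None, array([408., 128.]), np.int32(450))
(None, None, array([337., 163.]), np.int32(107))
(None, None, array([241., 180.]), np.int32(158))
(None, None, array([333., 177.]), np.int32(119))
(None, None, array([336., 184.]), np.int32(113))
(None, None, array([108., 212.]), np.int32(502))
(array([0.45450754, 0.40802563]), (63.36635208129883, 11.960183143615723), np.float64(0.787127420472264), array([199., 248.]), np.int32(281), array([0.45412906, 0.40776402]))
(array([ 0.44949539, -0.39880606]), (63.934810638427734, 13.617878913879395), np.float64(0.8593478884403871), array([476., 247.]), np.int32(311), array([ 0.44977045, -0.39857753]))
(None, None, array([335., 247.]), np.int32(303))
station (array([0.56613519, 0.01458159]), (311.2471008300781, 280.8179626464844), np.float64(-0.009094828280675316))
fin (array([0.50957153, 0.01503225]), (77.23283386230469, 16.052806854248047), np.float64(1.5623668893125777)) [0.50994067 0.01516836 0.09974941]
sel (array([0.44733008, 0.01235645]), (29.378639221191406, 11.404382705688477), np.float64(-0.011965449619671276)) [0.4477046  0.01235012 0.0755052 ]
tile (array([ 0.61411316, -0.30067453]), (118.76155853271484, 116.88199615478516), np.float64(1.5705896654943063))
st side (array([0.56777869, 0.0137578 ]), (312.02685546875, 287.93255615234375), np.float64(-0.004938166451279535))
fin side [0.51073627 0.01826328 0.09855284]
```

```bash
cat >> h.py <<'E'
SO=np.array([0.566,0.0145]);SY=-0.009
def st(x,y,z):
    c,s=np.cos(SY),np.sin(SY)
    return np.array([SO[0]+c*x-s*y,SO[1]+s*x+c*y,z])
def down(yaw): return [-np.pi/2,0,yaw]
def best(pos,yaw):
    """yaw or yaw+pi, which keeps wrist closest"""
    q0=status.state()['joints'];b=None
    for k in(-1,0,1):
        y=yaw+k*np.pi
        q=kinematics.inverse_kinematics(list(pos),down(y))
        if q is None: continue
        d=np.abs(np.array(q)-q0).sum()
        if b is None or d<b[0]: b=(d,y,q)
    return b[1]
def rep(t=''):
    s=status.state();print(t,'t%.1f'%s['clock'],'pos',np.round(s['position'],4),'F',np.round(s['contact_force'],1),'w%.4f'%s['grip_width'])
E
python3 - <<'E'
from h import *
p=st(-.118,-.003,.2); p[1]=.0123
y=best(p,SY);print(y)
manip.movep(list(p),down(y));rep('above')
eoat.set_gripper(.05)
c=cap('top','a1');cap('side','a1s');W=pts(c)
for o in packs(c,W): 
    if o[0] is not None: print(o)
p[2]=.072;manip.servo_line(list(p),speed=.15);rep('down')
E
```

```text
-3.150592653589793
above t2.6 pos [0.4482 0.0117 0.2001] F [ 0. -0.  1.] w0.0851
(array([0.45450754, 0.40802563]), (63.36635208129883, 11.960183143615723), np.float64(0.787127420472264), array([199., 248.]), np.int32(281), array([0.45412906, 0.40776402]))
(array([ 0.44953751, -0.39884238]), (63.934810638427734, 13.506634712219238), np.float64(0.8593478884403871), array([476., 247.]), np.int32(313), array([ 0.44994717, -0.39846903]))
down t4.1 pos [0.4486 0.0121 0.0729] F [0.2 0.9 0.5] w0.0499
```

View pics/a1.png

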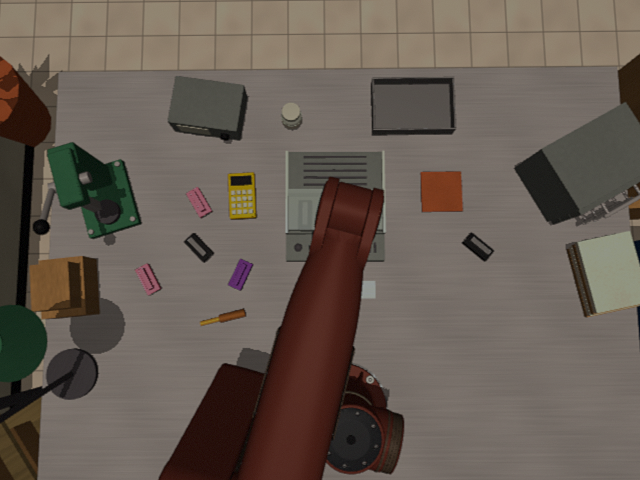

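View pics/a1s.png

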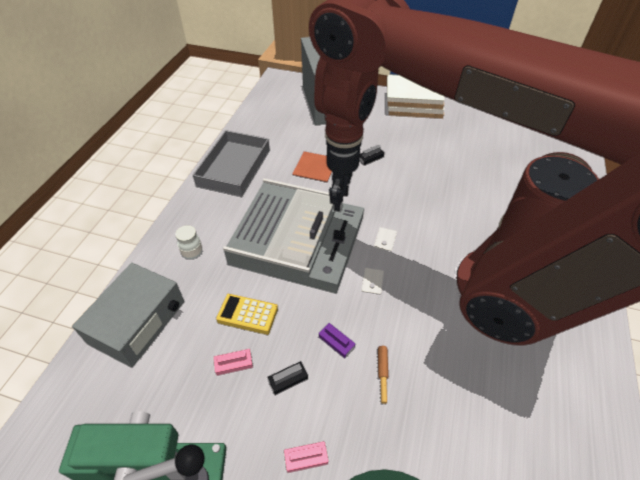

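The right side, now clear of the arm, shows no further packs. There are two waiting packs, black, at (199,247) and (478,246), and the charged one is in cell 3. Next: grip the selector and slide it to the load end.

Run:
```python
from h import *
eoat.set_gripper(.0);rep('grip')
for y in(-.045,-.054,-.058):
    p=st(-.118,y,.072);manip.servo_line(list(p),speed=.06);rep(y)
manip.hold(.3)
eoat.set_gripper(.05);rep('rel')
p=st(-.118,-.054,.19);manip.servo_line(list(p),speed=.2)
# guard approach
q=st(-.0565,0,.19);y=best(q,SY+np.pi/2);print(y)
manip.movep(list(q),down(y));rep('abv guard')
cap('side','b1')
```

```text
grip t4.6 pos [0.4485 0.0122 0.0728] F [-1.3  0.5  6.3] w0.0129
-0.045 t5.4 pos [ 0.4482 -0.03    0.0728] F [-1.1 -1.9  5.2] w0.0126
-0.054 t5.7 pos [ 0.4481 -0.0392  0.0728] F [-0.2 -1.9  4.7] w0.0127
-0.058 t6.0 pos [ 0.4481 -0.0403  0.0728] F [ 0.  15.2  9. ] w0.0128
rel t6.7 pos [ 0.4474 -0.0426  0.0719] F [0.2 0.3 1. ] w0.0499
4.703388980384689
abv guard t8.7 pos [0.5091 0.015  0.1893] F [-1.  -0.7  0.4] w0.0500
```

View pics/b1.png

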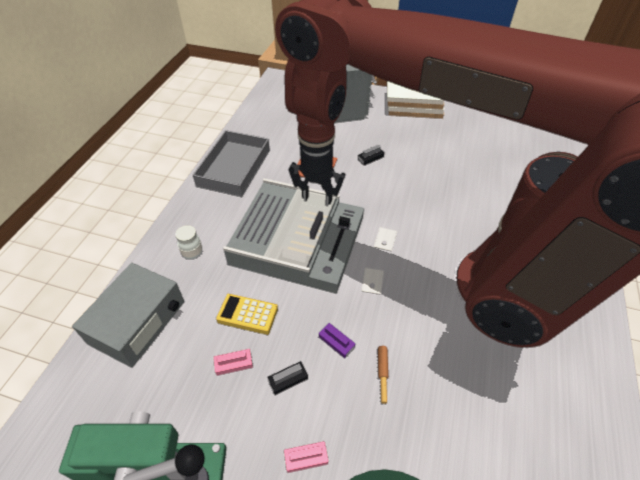

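The selector reached its stop (15 N reaction) and now sits at (345,220) beside the bars. Next is the guard.

Run:
```python
from h import *
manip.servo_line(list(st(-.0565,0,.097)),speed=.15);rep('down')
eoat.set_gripper(0);rep('grip')
s=status.state()['position'];p0=np.array(s)
d=st(1,0,0)-st(0,0,0)
for k in(.05,.10,.113,.118):
    manip.servo_line(list(p0+d*k),speed=.08);rep(k)
manip.hold(.3)
eoat.set_gripper(.05);rep('rel')
p=np.array(status.state()['position']);p[2]=.2
manip.servo_line(list(p),speed=.2)
# move aside to pack in cell 3
c3=st(-.02,.097,.22);y=best(c3,SY);print(y)
manip.movep([.42,-.2,.3],down(y));rep()
c=cap('top','c1');W=pts(c)
for o in packs(c,W): print(o)
cv2.imwrite('pics/c1z.png',cv2.resize(c['pixels'][130:280,270:490],None,fx=3,fy=3,interpolation=cv2.INTER_CUBIC))
```

```text
down t9.5 pos [0.51   0.0149 0.0979] F [0.5 0.2 0.3] w0.0502
grip t9.9 pos [0.5103 0.0148 0.0982] F [-0.3  0.6  6.1] w0.0123
0.05 t10.7 pos [0.5604 0.0145 0.0982] F [ 1.9  1.9 -0.5] w0.0126
0.1 t11.5 pos [0.6105 0.0142 0.0982] F [1.5 4.1 0.3] w0.0127
0.113 t11.8 pos [0.6171 0.0141 0.0981] F [-34.8   1.7  24.8] w0.0125
0.118 t12.1 pos [0.6174 0.0142 0.0979] F [-61.    0.3  40. ] w0.0128
rel t12.8 pos [0.6285 0.0136 0.0982] F [ 0.9  0.4 -0.3] w0.0499
-0.009
 t15.3 pos [ 0.4201 -0.1998  0.2995] F [-0.4  0.5 -0.3] w0.0505
(None, None, array([423.,  87.]), np.int32(587))
(None, None, array([220., 126.]), np.int32(633))
(None, None, array([412., 131.]), np.int32(380))
(None, None, array([240., 180.]), np.int32(159))
(None, None, array([337., 196.]), np.int32(372))
(None, None, array([108., 210.]), np.int32(438))
(array([0.54886053, 0.09967486]), (60.948829650878906, 14.320920944213867), np.float64(-0.00776564458061646), array([305., 215.]), np.int32(276), array([0.54881135, 0.0996664 ]))
(array([0.45522327, 0.40733206]), (63.39421463012695, 13.95340633392334), np.float64(0.787127420472264), array([199., 248.]), np.int32(275), array([0.45456004, 0.40806832]))
(None, None, array([339., 247.]), np.int32(261))
```

View pics/c1z.png

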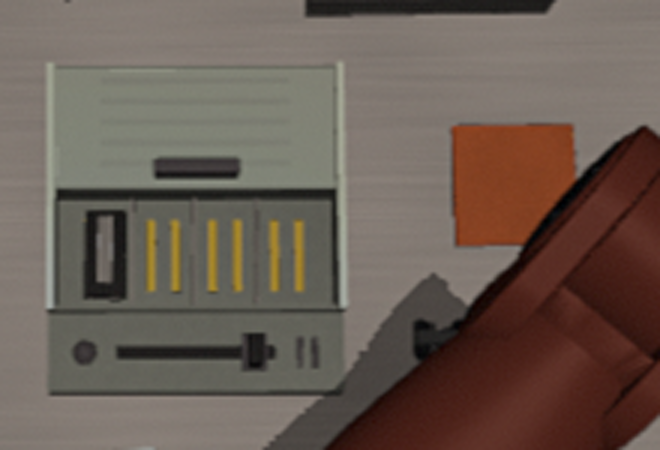

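Run:
```python
from h import *
c=cap('top','c2');W=pts(c)
r=np.zeros((480,640),bool);r[140:240,290:380]=1
F=r&(W[...,2]>.09);print('fin',rect(W[F]),W[F].mean(0))
# panel: front edge, in local coordinates
L=W[...,:2]-SO;
z=W[...,2]
for u in (310,325,350,365):
    print(u,[(round(L[v,u,0]*1000),round(z[v,u]*1000)) for v in range(148,200,4)]+[(round(L[v,u,0]*1000),round(z[v,u]*1000)) for v in range(188,204)])
G=np.zeros_like(r);G[238:258,315:375]=1;G&=(z>.062)
print('sel',rect(W[G]),W[G].mean(0))
cs=cap('side','c2s');Ws=pts(cs)
S=(abs(Ws[...,0]-.55)<.2)&(abs(Ws[...,1]-.012)<.1)
F=S&(Ws[...,2]>.09)&(Ws[...,2]<.13);print('fin side',Ws[F].mean(0))
cv2.imwrite('pics/c2z.png',cv2.resize(cs['pixels'][170:300,210:370],None,fx=4,fy=4,interpolation=cv2.INTER_CUBIC))
```

```text
fin (array([0.61501074, 0.01362808]), (77.75495147705078, 14.297686576843262), np.float64(-1.5626201715367039)) [0.614642   0.0136582  0.09982493]
310 [(184, 3), (153, 69), (141, 69), (128, 73), (118, 66), (107, 67), (94, 71), (81, 76), (72, 67), (58, 75), (48, 67), (36, 71), (35, 22), (48, 67), (45, 72), (43, 67), (40, 67), (36, 71), (36, 58), (35, 48), (35, 37), (35, 22), (34, 11), (31, 11), (28, 12), (22, 28), (17, 35), (15, 32), (12, 35)]
325 [(183, 7), (152, 70), (140, 71), (129, 69), (117, 72), (104, 77), (92, 76), (82, 69), (71, 70), (54, 94), (43, 89), (36, 69), (36, 15), (43, 89), (42, 80), (41, 72), (39, 67), (36, 69), (36, 56), (36, 43), (34, 37), (36, 15), (32, 17), (30, 13), (27, 14), (25, 12), (22, 10), (18, 14), (15, 15)]
350 [(185, -2), (151, 70), (139, 71), (128, 69), (116, 73), (105, 68), (92, 75), (82, 68), (71, 66), (58, 69), (46, 73), (35, 72), (33, 25), (46, 73), (43, 76), (41, 68), (37, 73), (35, 72), (35, 58), (35, 42), (34, 35), (33, 25), (34, 6), (30, 11), (26, 18), (23, 14), (21, 14), (19, 8), (15, 12)]
365 [(182, 3), (151, 70), (141, 64), (128, 69), (114, 76), (105, 67), (94, 66), (79, 79), (70, 66), (58, 68), (46, 73), (35, 72), (34, 20), (46, 73), (42, 76), (40, 73), (37, 73), (35, 72), (34, 60), (34, 46), (33, 36), (34, 20), (31, 19), (30, 10), (26, 12), (23, 16), (19, 18), (19, 5), (14, 15)]
sel (array([ 0.44774835, -0.03931667]), (28.921581268310547, 14.553323745727539), np.float64(-0.029067204875724784)) [ 0.44682037 -0.03873014  0.07506857]
fin side [0.61583186 0.01755015 0.09859302]
```

View pics/c2z.png

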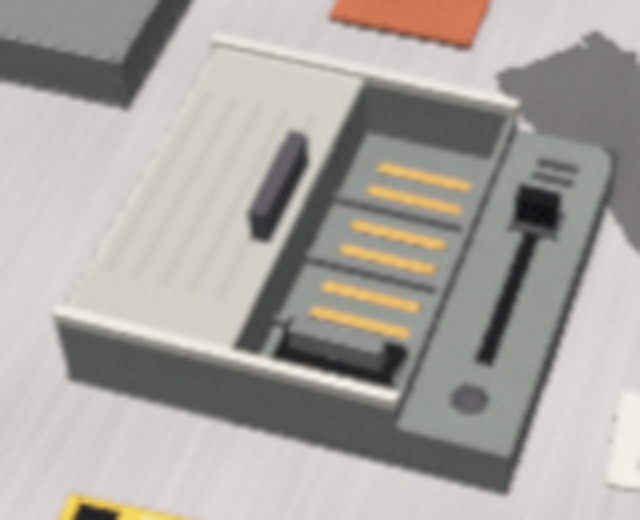

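Run:
```python
from h import *
c=cap('top')
a=cv2.imread('pics/top0.png');b=cv2.imread('pics/c2.png')
for u in(310,362):
    print('shut',u,[(v,round((ray(c,u,v,.070)[0]-SO[0])*1000),int(a[v,u-2:u+3].mean())) for v in range(224,238)])
    print('open',u,[(v,round((ray(c,u,v,.070)[0]-SO[0])*1000),int(b[v,u-2:u+3].mean())) for v in range(188,198)])
    print('openrear',u,[(v,round((ray(c,u,v,.070)[0]-SO[0])*1000),int(b[v,u-2:u+3].mean())) for v in range(147,156)])
    print('shutrear',u,[(v,round((ray(c,u,v,.070)[0]-SO[0])*1000),int(a[v,u-2:u+3].mean())) for v in range(184,198)])
```

```text
shut 310 [(224, -55, 109), (225, -58, 108), (226, -61, 109), (227, -63, 110), (228, -66, 110), (229, -69, 93), (230, -72, 49), (231, -75, 62), (232, -78, 84), (233, -80, 61), (234, -83, 75), (235, -86, 89), (236, -89, 89), (237, -92, 87)]
open 310 [(188, 48, 126), (189, 45, 126), (190, 42, 127), (191, 39, 126), (192, 36, 106), (193, 34, 47), (194, 31, 29), (195, 28, 31), (196, 25, 50), (197, 22, 97)]
openrear 310 [(147, 167, 122), (148, 164, 123), (149, 161, 125), (150, 158, 127), (151, 155, 122), (152, 153, 108), (153, 150, 135), (154, 147, 125), (155, 144, 123)]
shutrear 310 [(184, 59, 50), (185, 57, 56), (186, 54, 86), (187, 51, 84), (188, 48, 92), (189, 45, 118), (190, 42, 118), (191, 39, 117), (192, 36, 117), (193, 34, 113), (194, 31, 112), (195, 28, 112), (196, 25, 112), (197, 22, 117)]
shut 362 [(224, -56, 119), (225, -59, 120), (226, -62, 120), (227, -65, 119), (228, -68, 115), (229, -70, 79), (230, -73, 53), (231, -76, 89), (232, -79, 85), (233, -82, 58), (234, -85, 76), (235, -87, 89), (236, -90, 89), (237, -93, 88)]
open 362 [(188, 46, 126), (189, 44, 126), (190, 41, 127), (191, 38, 127), (192, 35, 106), (193, 32, 46), (194, 29, 29), (195, 26, 34), (196, 23, 59), (197, 21, 92)]
openrear 362 [(147, 166, 122), (148, 163, 122), (149, 160, 124), (150, 157, 126), (151, 154, 119), (152, 151, 104), (153, 148, 123), (154, 145, 125), (155, 142, 123)]
shutrear 362 [(184, 58, 54), (185, 55, 73), (186, 52, 87), (187, 49, 85), (188, 46, 92), (189, 44, 119), (190, 41, 118), (191, 38, 117), (192, 35, 116), (193, 32, 112), (194, 29, 111), (195, 26, 112), (196, 23, 113), (197, 21, 117)]
```

The guard began about 9 mm open: its front edge was at −70 mm, against −78 when shut. It is now at 36 mm, the fully open stop. Next: the charged pack in cell 3, image (305,215).

```bash
cat >> h.py <<'E'
def pick(xy,yaw,z,op=.04):
    a=[xy[0],xy[1],.2];y=best(a,yaw)
    manip.movep(a,down(y));eoat.set_gripper(op)
    manip.servo_line([xy[0],xy[1],z],speed=.12);rep('at')
    eoat.set_gripper(0);rep('grip')
    manip.servo_line([xy[0],xy[1],.2],speed=.12);rep('lift')
def place(xy,yaw,z,op=.04):
    a=[xy[0],xy[1],.2];y=best(a,yaw)
    manip.movep(a,down(y))
    manip.servo_line([xy[0],xy[1],z+.03],speed=.15)
    manip.servo_line([xy[0],xy[1],z],speed=.05);manip.hold(.2);rep('low')
    eoat.set_gripper(op);rep('rel')
    manip.servo_line([xy[0],xy[1],.2],speed=.15)
E
python3 - <<'E'
from h import *
pick([.547,.0997],SY,.055)
cap('side','d1')
place([.614,-.3007],SY,.052)
rep()
E
```

```text
at t18.4 pos [0.5476 0.0997 0.0559] F [-0.4  0.5  0.1] w0.0402
grip t18.8 pos [0.5475 0.0997 0.0557] F [ 0.  -0.4  4.7] w0.0125
lift t20.1 pos [0.5465 0.0997 0.199 ] F [ 1.  -0.1 -2.2] w0.0125
low t23.6 pos [ 0.6139 -0.3006  0.0518] F [-1.   1.   1.2] w0.0123
rel t23.9 pos [ 0.6141 -0.3007  0.052 ] F [ 0.1 -0.6 -0.5] w0.0399
 t25.1 pos [ 0.6136 -0.3004  0.1987] F [ 0.2  0.4 -1.4] w0.0402
```

View pics/d1.png

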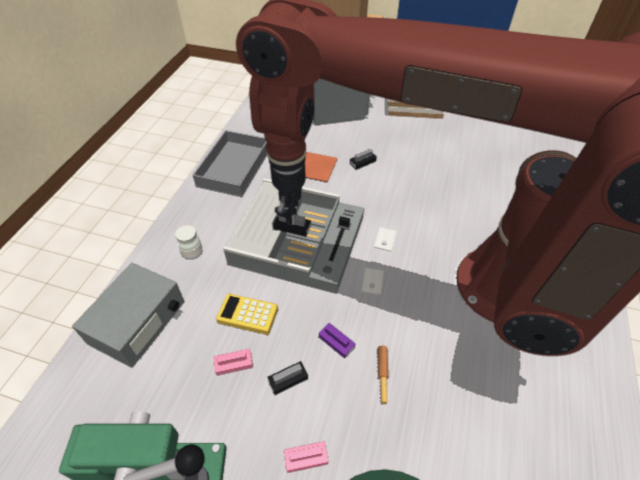

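The charged pack is held. The right-hand waiting pack has shifted from (371,155) to (363,158) in the side view, so that was the knock. I'll relocate it.

Run:
```python
from h import *
manip.movep([.5,.12,.3],down(SY));rep()
c=cap('top','e1');W=pts(c)
for o in packs(c,W):
    if o[0] is not None: print(o)
cv2.imwrite('pics/e1z.png',cv2.resize(c['pixels'][130:280,270:510],None,fx=3,fy=3,interpolation=cv2.INTER_CUBIC))
```

```text
t26.7 pos [0.5004 0.1192 0.2996] F [ 0.4 -0.7  0.8] w0.0398
(array([ 0.61346191, -0.30302863]), (58.85837936401367, 14.352931022644043), np.float64(-0.03843527348424125), array([441., 192.]), np.int32(252), array([ 0.61466211, -0.30293255]))
(array([ 0.46997952, -0.37017822]), (62.74508285522461, 13.477679252624512), np.float64(0.8567151539657618), array([466., 240.]), np.int32(308), array([ 0.46991176, -0.37022593]))
(array([0.45451736, 0.40803552]), (63.39421463012695, 11.960183143615723), np.float64(0.787127420472264), array([199., 248.]), np.int32(280), array([0.45434685, 0.40795606]))
```

View pics/e1z.png

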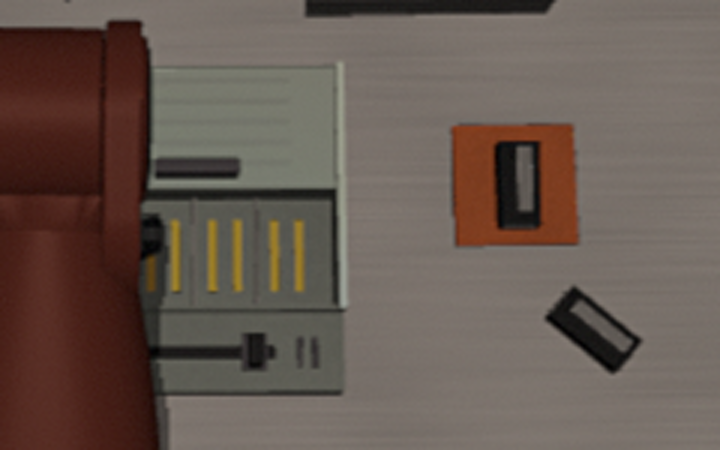

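The charged pack is centred on the tile (441,192). The knocked pack is now at (466,240). Picking it.

Run:
```python
from h import *
pick([.4695,-.3702],.857,.045)
a=st(-.02,-.092,0);place(a[:2],SY,.0565,op=.034)
manip.movep([.45,.2,.3],down(best([.45,.2,.3],.787)))
c=cap('top','f1');W=pts(c)
for o in packs(c,W):
    if o[0] is not None: print(o)
cv2.imwrite('pics/f1z.png',cv2.resize(c['pixels'][130:280,180:400],None,fx=3,fy=3,interpolation=cv2.INTER_CUBIC))
```

```text
at t30.2 pos [ 0.4699 -0.3707  0.046 ] F [0.2 0.4 0.1] w0.0400
grip t30.6 pos [ 0.4698 -0.3706  0.0457] F [-0.8  0.6  4. ] w0.0125
lift t32.0 pos [ 0.4692 -0.3699  0.199 ] F [ 0.7 -0.3 -1.7] w0.0123
low t35.1 pos [ 0.545  -0.0775  0.0574] F [-6.3  1.3 13.2] w0.0121
rel t35.5 pos [ 0.545  -0.0772  0.0561] F [-0.6  0.3 -0.1] w0.0343
(array([ 0.61346191, -0.30302863]), (58.85837936401367, 14.352931022644043), np.float64(-0.03843527348424125), array([442., 192.]), np.int32(251), array([ 0.61443107, -0.30299174]))
(array([ 0.54714575, -0.07905838]), (61.03083038330078, 11.458207130432129), np.float64(-0.02095481672117927), array([366., 215.]), np.int32(314), array([ 0.54709958, -0.07904361]))
(array([0.45451736, 0.40803552]), (63.39421463012695, 11.960183143615723), np.float64(0.787127420472264), array([198., 247.]), np.int32(253), array([0.45434685, 0.40795606]))
```

View pics/f1z.png

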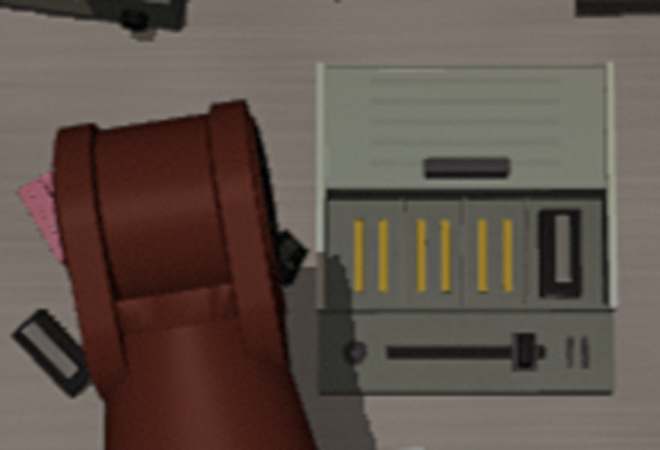

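Pack seated in cell 0, at (366,215). Now the left pack.

Run:
```python
from h import *
pick([.4542,.4078],.787,.045)
a=st(-.02,.092,0);place(a[:2],SY,.0572,op=.034)
manip.movep([.40,-.25,.3],down(best([.40,-.25,.3],SY)))
c=cap('top','g1');W=pts(c);cs=cap('side','g1s')
for o in packs(c,W):
    if o[0] is not None: print(o)
cv2.imwrite('pics/g1z.png',cv2.resize(c['pixels'][130:280,270:490],None,fx=3,fy=3,interpolation=cv2.INTER_CUBIC))
```

```text
at t40.4 pos [0.4547 0.4081 0.0459] F [-0.3 -0.2 -0.3] w0.0400
grip t40.8 pos [0.4547 0.4081 0.0458] F [-0.1 -0.1  5.9] w0.0121
lift t42.2 pos [0.4538 0.4076 0.199 ] F [-0.5 -1.2 -1.2] w0.0122
low t45.3 pos [0.5465 0.1067 0.0578] F [-5.9 -0.3  9.9] w0.0122
rel t45.6 pos [0.5467 0.1067 0.0569] F [-0.2  1.   0.2] w0.0339
(array([ 0.61346191, -0.30302863]), (58.85837936401367, 14.352931022644043), np.float64(-0.03843527348424125), array([441., 192.]), np.int32(249), array([ 0.6136538, -0.303222 ]))
(array([0.54892938, 0.10683419]), (60.96341323852539, 11.47317123413086), np.float64(-0.007083076393229248), array([303., 215.]), np.int32(290), array([0.5488818 , 0.10682058]))
(array([ 0.54713678, -0.08010711]), (60.897735595703125, 14.254364967346191), np.float64(-0.009494835076404584), array([366., 214.]), np.int32(305), array([ 0.54682501, -0.07911479]))
```

View pics/g1z.png

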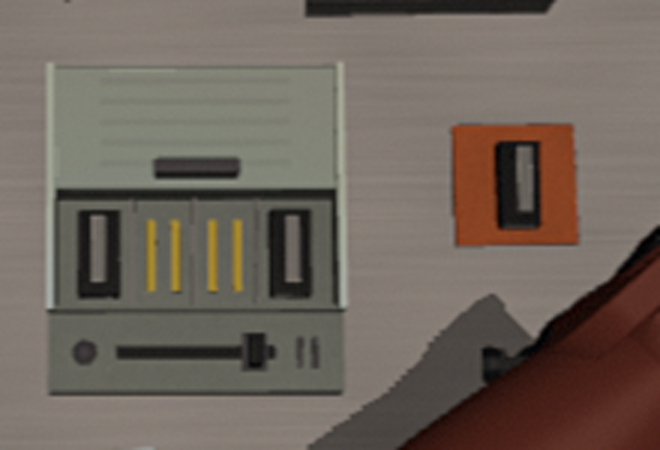

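View pics/g1s.png

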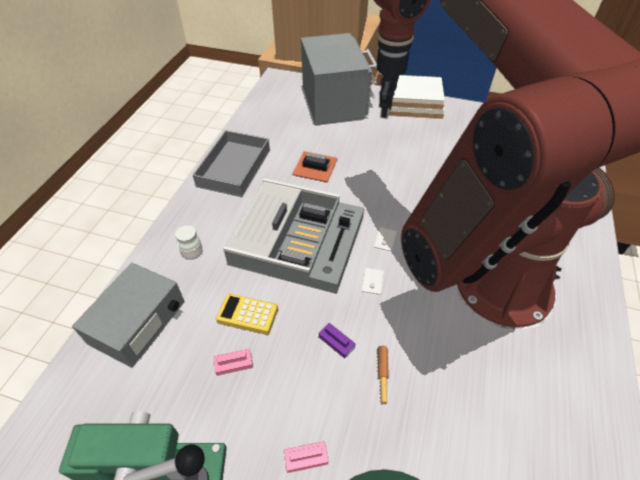

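Both waiting packs lie flat in cells 3 and 0, at (303,215) and (366,214), and the charged pack is on the tile. No other black packs are visible anywhere. Closing the guard in small steps up to the stop.

Run:
```python
from h import *
q=st(.0505,0,.19);y=best(q,SY+np.pi/2)
manip.movep(list(q),down(y));eoat.set_gripper(.05);rep()
q[2]=.097;manip.servo_line(list(q),speed=.15)
eoat.set_gripper(0);rep('grip')
p0=np.array(status.state()['position']);d=st(1,0,0)-st(0,0,0)
for k in(.06,.105,.110,.112,.114,.116,.118,.120):
    manip.servo_line(list(p0-d*k),speed=.08);rep(k)
    if status.state()['contact_force'][0]>15: break
manip.hold(.3);rep()
eoat.set_gripper(.05);rep('rel')
p=np.array(status.state()['position']);p[2]=.2
manip.servo_line(list(p),speed=.2)
manip.movep([.40,-.25,.3],down(best([.40,-.25,.3],SY)))
c=cap('top','i1');W=pts(c)
r=np.zeros((480,640),bool);r[140:240,290:380]=1
F=r&(W[...,2]>.09);print('fin',rect(W[F]),W[F].mean(0))
a=c['pixels']
for u in(310,362): print([(v,round((ray(c,u,v,.070)[0]-SO[0])*1000),int(a[v,u-2:u+3].mean())) for v in range(226,238)])
cv2.imwrite('pics/i1z.png',cv2.resize(c['pixels'][130:280,270:490],None,fx=3,fy=3,interpolation=cv2.INTER_CUBIC))
```

```text
t49.9 pos [0.6165 0.0133 0.1904] F [-0.3 -0.6  0.9] w0.0500
grip t51.1 pos [0.6167 0.0139 0.0982] F [-3.4  0.6  6. ] w0.0128
0.06 t52.0 pos [0.5566 0.0144 0.0983] F [-1.2 -1.4  1.2] w0.0128
0.105 t52.7 pos [0.5116 0.0147 0.0982] F [-2.1 -2.9  1.3] w0.0128
0.11 t53.0 pos [0.5066 0.0148 0.0982] F [-0.6 -4.5  0.9] w0.0126
0.112 t53.2 pos [0.5048 0.0148 0.0983] F [ 0.2 -4.5  0.2] w0.0124
0.114 t53.5 pos [0.5027 0.0147 0.0982] F [ 0.3 -4.8  0.8] w0.0125
0.116 t53.7 pos [0.5016 0.0148 0.0983] F [ 6.4 -4.2 -4.1] w0.0127
0.118 t54.0 pos [0.5015 0.0148 0.0983] F [ 17.3  -4.2 -12.8] w0.0122
 t54.3 pos [0.5015 0.0147 0.0983] F [ 17.6  -4.1 -13.2] w0.0125
rel t54.7 pos [0.4985 0.0152 0.0982] F [-0.7  0.3 -0.5] w0.0500
fin (array([0.49981845, 0.01518661]), (77.20845031738281, 13.384757995605469), np.float64(1.562631873841041)) [0.49998772 0.01566667 0.09995739]
[(226, -61, 124), (227, -63, 125), (228, -66, 124), (229, -69, 126), (230, -72, 130), (231, -75, 132), (232, -78, 124), (233, -80, 65), (234, -83, 81), (235, -86, 97), (236, -89, 97), (237, -92, 95)]
[(226, -62, 115), (227, -65, 116), (228, -68, 121), (229, -70, 126), (230, -73, 129), (231, -76, 131), (232, -79, 123), (233, -82, 61), (234, -85, 81), (235, -87, 97), (236, -90, 97), (237, -93, 96)]
```

View pics/i1z.png

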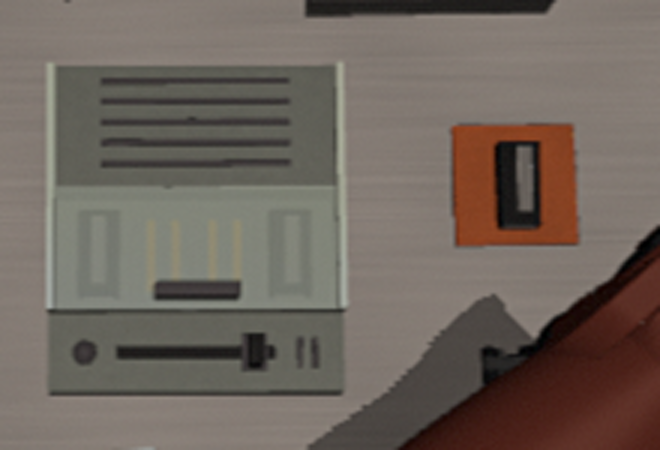

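The guard travelled a full 115 mm and its front edge is now at −78 mm, so it is shut. Next, the selector to the charge end.

Run:
```python
from h import *
p=np.array([.448,-.0403,.19]);y=best(p,SY)
manip.movep(list(p),down(y));eoat.set_gripper(.05)
p[2]=.072;manip.servo_line(list(p),speed=.15);rep('down')
eoat.set_gripper(0);rep('grip')
p0=np.array(status.state()['position']);d=st(0,1,0)-st(0,0,0)
for k in(.06,.10,.106,.108,.110,.112,.114,.116):
    manip.servo_line(list(p0+d*k),speed=.08);rep(k)
    if status.state()['contact_force'][1]<-15: break
manip.hold(.3)
eoat.set_gripper(.05);rep('rel')
p=np.array(status.state()['position']);p[2]=.2
manip.servo_line(list(p),speed=.2)
manip.movep([.40,-.25,.3],down(best([.40,-.25,.3],SY)));rep()
c=cap('top','j1');cap('side','j1s');W=pts(c);z=W[...,2]
r=np.zeros((480,640),bool);r[140:240,290:380]=1
F=r&(z>.09);print('fin',rect(W[F]))
G=np.zeros_like(r);G[238:258,290:375]=1;G&=(z>.062);print('sel',rect(W[G]))
for o in packs(c,W):
    if o[0] is not None: print(o)
cv2.imwrite('pics/j1z.png',cv2.resize(c['pixels'][130:280,230:490],None,fx=3,fy=3,interpolation=cv2.INTER_CUBIC))
```

```text
down t58.7 pos [ 0.4485 -0.0405  0.0729] F [-0.1  0.4 -0. ] w0.0501
grip t59.1 pos [ 0.4485 -0.0401  0.073 ] F [-0.2  2.9  5.3] w0.0126
0.06 t60.0 pos [0.449  0.0202 0.073 ] F [-1.6  2.2  3.6] w0.0127
0.1 t60.6 pos [0.4493 0.0602 0.0729] F [-5.3  3.2  5.8] w0.0125
0.106 t60.9 pos [0.4493 0.0661 0.073 ] F [-3.7  2.2  4.4] w0.0126
0.108 t61.1 pos [0.4493 0.0676 0.073 ] F [-4.7 -0.1  6. ] w0.0125
0.11 t61.4 pos [0.4494 0.0696 0.073 ] F [-4.7 -1.   5.4] w0.0130
0.112 t61.6 pos [0.4494 0.0702 0.073 ] F [-4.4 -9.6  5. ] w0.0129
0.114 t61.9 pos [0.4494 0.0704 0.073 ] F [ -5.2 -19.9   4.7] w0.0127
rel t62.6 pos [0.4496 0.074  0.0729] F [-0.8 -0.5  0.1] w0.0502
 t64.7 pos [ 0.4002 -0.2491  0.2994] F [-0.1  0.5 -0. ] w0.0501
fin (array([0.49995407, 0.0152337 ]), (77.13871002197266, 13.442253112792969), np.float64(1.5588479214062017))
sel (array([0.44846384, 0.07065069]), (28.680818557739258, 11.144614219665527), np.float64(-0.009090434064876973))
(array([ 0.61346191, -0.30302863]), (58.85837936401367, 14.352931022644043), np.float64(-0.03843527348424125), array([441., 192.]), np.int32(252), array([ 0.6136538, -0.303222 ]))
```

View pics/j1z.png

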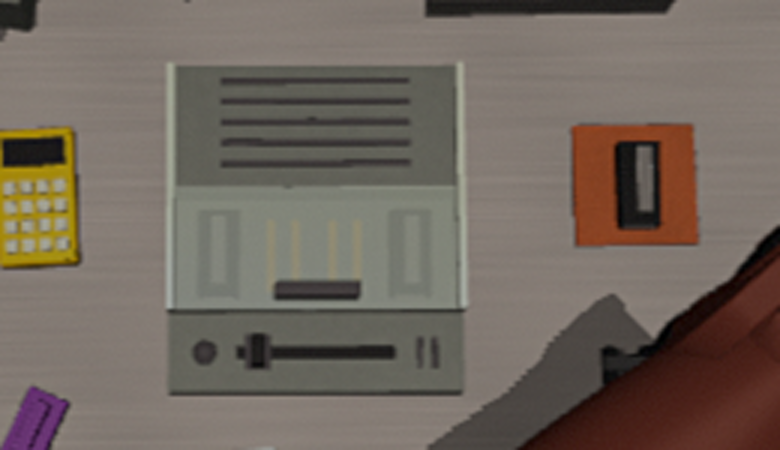

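The selector is at the dome end: full 110 mm of travel, stopped by the end stop. The guard is shut, both packs sit in the bay, and the charged pack is on the tile. Handing in.

```bash
python3 -c "
from h import *
ticket.sign_off();rep()"
```

```text
the job is handed in; nothing more can be done
the job is handed in; nothing more can be done
```

The changeover is finished and handed in at about 65 s of the 210 s allowed; the sign-off gave no verdict.

**What I did, in order:**
1. I slid the selector to its load stop, then the guard fully open.
2. I moved the charged pack from cell 3 onto the middle of the tile.
3. I laid the two waiting packs lengthwise in cells 0 and 3. The right-hand one had been knocked about 3.5 cm aside during the run, so I located it again before picking it up.
4. I slid the guard fully shut, then the selector to its charge stop.

**Last checks:**
- **Guard:** it travelled 115 mm back to its stop, and its front edge sits at the shut position.
- **Selector:** it travelled 110 mm between its stops and rests by the dome.
- **Charged pack:** its centre is about 3 mm from the tile's centre.
- **Waiting packs:** both measured near their targets and looked flat just before the guard was shut. After that they could only be seen through the clear guard.
- **Calculator:** it shows no visible shift; I did not measure its final position.

**Two oddities with the guard:**
- **Travel on opening:** it moved only about 106 mm, which disagreed with the expected 115 mm. It had started about 9 mm open, and the full closing travel agrees with that.
- **Force at the open stop:** I pushed harder than needed, about 61 N along the slide and 40 N vertically at the wrist. That is below the 120 N wrist limit, and the force went through the gripped handle.

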